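# Wedge the spring clip off a leaning spindle and take the wire spool down

### The arm

A 7-joint arm with a two-finger parallel gripper is mounted at the origin on a cart in front of the work surface, level with it; the furniture and walls round the work are solid. World frame = base frame: x ahead of the robot, y to its left, z up, the work surface at z = 0. Lengths are in m, angles in rad, forces in N, time in s.
With the tool pointing down it reaches from about 0.425 to 1.025 m from the base axis. Payload 9.4 kg.
Tool frame: the origin (TCP) lies midway between the tips of the shut fingers; the grasp point (between the pads) lies grip_depth behind it (grip_depth is the distance from the TCP to the grasp point, in m); z points along the fingers, y is the line along which they close (so a half turn about z gives the same grasp; the last joint's range is limited). The gripper opens to 85 mm and grips with 20 to 120 N. Pads are 22 mm wide; open, the fingers measure 114 mm over their backs; the gripper's body (76 mm by 85 mm) begins 54 mm behind the grasp point. The pads swing forward as they close: fully open they stand 13 mm farther back than shut.
Start: joints at [-1.394, 0.599, -0.003, 1.599, 0.002, 0.943, -0.08], TCP at [0.182, 0.702, 0.231] pointing down, gripper open.
Joint ranges: [-2.57, 2.57], [-0.35, 1.97], [-1.29, 1.29], [0.11, 2.56], [-1.05, 4.19], [0.11, 1.86], [-2.63, 2.63]. Speed limits (rad/s): [2.22, 2.22, 3.01, 3.01, 3.14, 3.14, 3.14].

### API

Orientations are given as a unit quaternion [w, x, y, z].
In Python, from bench import observe, read_camera, camera_model, finish_job, grip_depth gives the robot as it stands. The module is installed in compiled form; this text tells all that it offers.
- The arm moves only by the tool carry_out, never from a script. Its argument "deltas" is text: rows parted by semicolons, each of 7 numbers parted by spaces: the finger opening in mm, from 0 to 85.4, then the shift along the tool's x, y, z in mm, then the turn, a rotation vector about the tool's x, y, z in degrees. A call has 1 to 5 rows; each row is the pose to reach, as a shift and turn from the pose commanded when the call began, along the tool's axes at that moment; what a row does not reach only later rows make up. A row lasts 1/8 s, in which the tool goes at most 62.5 mm and 10.7 degrees, less where a joint would pass 70% of its speed; a pose out of reach is approached as far as the arm can. A call with a gripper value outside its range is refused whole. The fingers move at their own pace and stop on an object; "force" is the grip in N (left out, the last holds). Time passes only in rows, so rows that repeat a pose let the fingers close. It gives the time, the measured TCP pose, the force, the opening and the grip force at its end, in the units of the state.
- observe(): the state, without advancing time (a new reading comes with each control period).
- read_camera(name): name is "side" or "top"; returns the picture (384x512x3 uint8, red, green, blue); there is no depth.
- camera_model(name): a dict with "fov_y" (degrees; the focal length in pixels is half the picture's height over the tangent of half this angle, whatever the lens; pixels are square), "cx", "cy" (the principal point, pixels), "k1" (the pictures are not rectified: a ray, as slopes to the right and down, at radius r is drawn at 1 + k1 r^2 times it, then the intrinsics apply), "extrinsics" (4x4, takes a point from camera to world coordinates). Camera axes: x right, y down, z forward; pixel columns grow to the right and rows downward; lengths in m; the calibration is good to about 2 mm. A picture is of the moment at which its call begins. camera_model takes no time and is no camera call.
- finish_job(): hands the job in; it is judged then, once.
The state is a dict: "t": time; "joint_positions": joint angles; "joint_velocities": joint speeds; "tau": joint torques, N m; "eef_pos": TCP position; "ee_rot": TCP orientation; "contact_force": force on the tool from outside, world axes, zero at the start; "wrist_torque": the same for the moment, N m; "gripper_width": finger opening in m; "grasp_force": force on a finger pad.
Only numpy, scipy, OpenCV 4.12 (cv2) and the standard library are available. Lean on these libraries where they do the work, as an engineer would, in place of code of your own. Each camera call takes 0.05 s, during which the arm holds its last target. There are 200 camera calls.

### The job

Take the wire spool down from the leaning spindle of the pay-off stand. First slide the wedge from the wooden block down along the spool's hub, flat side to the hub, behind the bridge of the wire spring clip, so that the clip is spread off the spindle's neck and drops (the pan below is there to catch it; do not take hold of the clip on the spindle); then stand the wedge back in its block, draw the spool off along the spindle and stand it upright in the cream tray beside the spool already there, leaving the other things where they are.

Things in the scene. Friction and masses are not known exactly. Their poses are not given: they have to be found in the camera images.
- stand: fixed pay-off stand: grey metal foot pan 195 x 104 mm (rim 16 mm high, 30 mm at the open end; inner floor 4 mm above the bench) that catches the clip, with a cast foot for the leaning spindle. Origin on the bench; the pan reaches 110 mm from it towards -x, 85 mm towards +x and 52 mm either way in y. -x is the open end, below the top of the leaning spindle; the foot is at the +x end.
- spindle: fixed steel spindle leaning 30 degrees from vertical over the open end of the pan. Origin on its axis at the seat under the spool, 45 mm above the bench; z up along the spindle, y level, -x the downhill side. Rod 14 mm thick; neck 9 mm thick from z = 63.5 to 68.5 mm with square shoulders; above it the head, 14 mm thick, straight to z = 77 mm, domed top at 80 mm.
- neck (a point): point on the spindle's axis at the height of the clip's wire, 65.5 mm above the seat along the spindle; axes as those of the spindle
- clip: spring clip of 3 mm polished steel wire, 26 x 17 mm, lying across the spindle in its neck on top of the spool's hub (wire from z = 64 to 67 mm of the spindle). Origin in its pocket, on the spindle's axis while in place; axes as the spindle's. Two springy arms run from the bridge past the neck, close to a 5 mm gap uphill of it and flare out. It cannot come off along the spindle.
- clip_bridge (a point): middle of the inner face of the clip's straight bridge (downhill side, 13.5 mm from the spindle's axis; 8 mm free between the arms). Forced downhill (-x) with about 5 N the arms spread over the neck; after 5 mm the clip springs off. A wedge pushed down between hub and bridge needs 5 to 15 N; the clip then slides down over the flange into the pan.
- spool_hub (a point): middle of the hub neck of the black wire spool on the spindle (copper winding, 0.13 to 0.25 kg): on its axis, 49 mm above the spool's underside; z along its axis, up. The hub is 20 mm across and 30 mm high above the upper flange, top edge chamfered 1 mm; spool 64 mm high in all, bore 16 mm (1 mm side play). On the spindle the hub's top is at z = 64 mm.
- spool_flange (a point): centre of the upper flange's top face, 34 mm above the spool's underside (z = 34 mm on the spindle); both flanges are 54 mm across. The gap between hub and clip bridge, on the downhill side, is about 3.5 mm wide and open down to this face.
- wedge_grip (a point): where the wedge tool's handle is gripped, on its centre line, 100 mm above the blade's tip; z up along the handle. The tool (0.12 kg) stands upright in its wooden block: wooden handle 21 (x) x 18 (y) x 76 mm, from 46 mm below to 30 mm above this point; below it a steel guard 27 x 22 x 4 mm (underside 50 mm below this point) and the steel blade.
- wedge_tip (a point): the blade's lower tip, middle of its edge on the flat side; axes as the handle's. The flat side faces +x, 7.5 mm to the +x side of the handle's centre line; the -x side is bevelled 25 degrees: 1.6 mm thick at the tip, 15 mm from 29 mm above it on. Blade 4.4 mm wide (y) for the lower 36 mm, then 11 mm; guard 50 mm above the tip. Slide it flat to the hub, along the spindle, down to the flange.
- block_slot (a point): centre of the slot's mouth in the top of the fixed wooden tool block (80 x 62 mm, 60 mm high). Slot 18.5 (x) x 13.5 (y) mm, 53 mm deep, for the wedge's shank (15 x 11 mm); the guard rests on the block's top. z up, x and y as those of the wedge standing in it.
- tray_in (a point): middle of the inner floor of the cream stacking tray, 7 mm above the bench; inside 216 (x) x 122 mm (y), walls to 38 mm above the bench; z up, x along its length. The free half is the one towards -x.
- tray: the same tray, 225 x 132 x 40 mm, 0.35 kg, loose; origin at the centre of its underside
- spare: a spool of the same kind that already stands in the tray, in the half towards the tray's +x end; origin at the centre of its underside, z up. It stays there.
- loupe: black eye loupe, 35 mm across, 27 mm high, standing on the bench; bystander
- brush: black brush, 17 x 150 x 8 mm, lying on the bench; bystander
There are look-alikes about, which are no part of the job. Leave any red look-alike of the part that bears spool_hub alone.

How it is judged:
By the outcome, as a careful person would: the job done as asked, in the order asked, and still so for the second after the job is handed in, with the robot touching nothing.
It also fails if it takes over 67 s, if anything falls off the work surface, if the arm or the gripper's body presses on something with over 40 N, if the wrist force passes 120 N, or if a joint passes its speed limit or range.

## Working session

There is one attempt and no reset: what is moved stays moved. The work goes in short steps, Python scripts to look and compute and a tool call to move; the robot and the scene stay as the last step left them, time stands still between calls to the robot, and variables do not carry over. Pictures are saved under pics/ and viewed, at most 10 in all, crops included, and the job is handed in when it is done.

Besides the shell and the picture viewer there is one more tool, called after ">>>" by a JSON object that holds its "api" and its "payload", one argument or row to a line. carry_out: Moves the arm, as the interface text tells. Its arguments: {"type":"object","properties":{"deltas":{"type":"string"},"force":{"type":"number"}},"required":["deltas"]}

```bash
mkdir -p pics; python3 - <<'E'
from bench import *
import cv2,numpy as np
print(grip_depth, observe())
for n in("side","top"):
    im=read_camera(n); cv2.imwrite(f"pics/{n}0.png",cv2.cvtColor(im,cv2.COLOR_RGB2BGR)); print(n,camera_model(n))
a=[cv2.imread(f"pics/{n}0.png") for n in("side","top")]
for n,i in zip(("side","top"),a): cv2.imwrite(f"pics/{n}0b.png",cv2.resize(i,(800,600),interpolation=cv2.INTER_CUBIC))
E
```

```text
0.0187 {'t': 0.0, 'joint_positions': array([-1.39369176,  0.60013673, -0.00250781,  1.60013439,  0.00182771,
        0.94287789, -0.07978944]), 'joint_velocities': array([ 0.00140637, -0.00118394,  0.00058217, -0.00152366,  0.00113111,
       -0.00100499, -0.00016532]), 'tau': array([ 2.16158724e-04, -7.76457882e+01,  1.56497620e+00, -2.58006907e+01,
        1.23737330e-02,  8.97625781e-03,  1.26211225e-05]), 'eef_pos': array([0.18196636, 0.7013108 , 0.23040747]), 'ee_rot': array([-6.05681808e-06,  1.26534078e-01,  9.91961956e-01, -7.77661871e-04]), 'contact_force': array([0.59446674, 0.59486031, 0.04285399]), 'wrist_torque': array([ 0.00303397, -0.02046414,  0.00413112]), 'grasp_force': 0.0, 'gripper_width': 0.0855552057441975}
side {'fov_y': 44.583823262857905, 'cx': 255.8306860607892, 'cy': 187.659997338628, 'k1': 0.0005162890663344966, 'extrinsics': array([[ 0.99567322, -0.06051002,  0.0705222 ,  0.35696452],
       [-0.09285447, -0.67719856,  0.72991791, -0.87400036],
       [ 0.00359018, -0.73330802, -0.67988709,  0.86562087],
       [ 0.        ,  0.        ,  0.        ,  1.        ]])}
top {'fov_y': 55.085720728300124, 'cx': 256.73868929687177, 'cy': 191.07212269990023, 'k1': -0.000561732800817547, 'extrinsics': array([[-0.02444293, -0.99026498,  0.13703212,  0.31283532],
       [-0.99963673,  0.0257677 ,  0.00790183, -0.02152966],
       [-0.0113559 , -0.1367892 , -0.99053509,  1.24252408],
       [ 0.        ,  0.        ,  0.        ,  1.        ]])}
```

View pics/side0b.png

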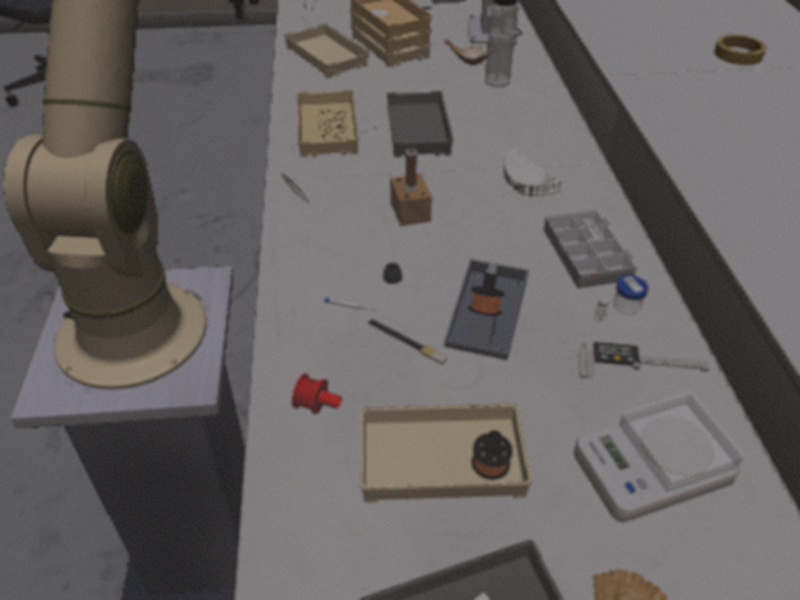

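View pics/top0b.png

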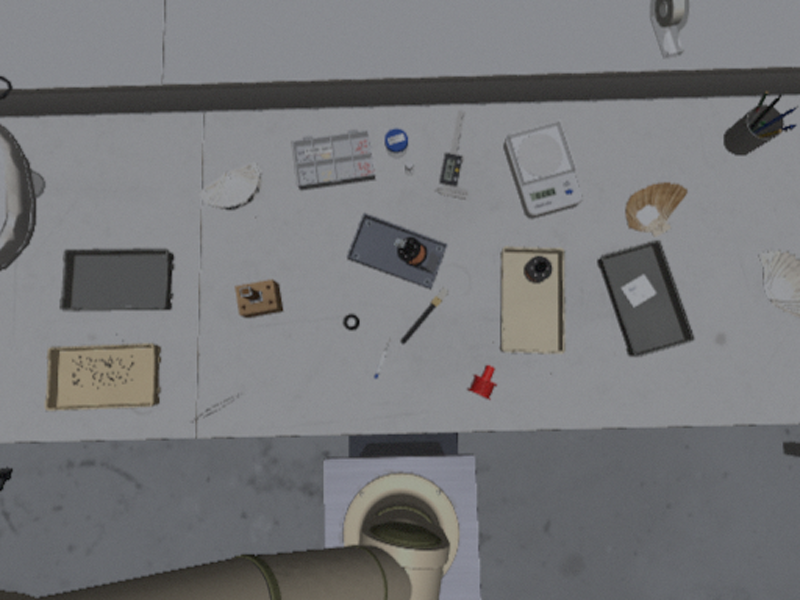

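```bash
cat > h.py <<'E'
import numpy as np,cv2
from bench import *
M={n:camera_model(n) for n in("side","top")}
def cam(n):
    m=M[n];f=192/np.tan(np.radians(m["fov_y"]/2));return f,m["cx"],m["cy"],m["k1"],np.array(m["extrinsics"])
def ray(n,p):
    f,cx,cy,k,E=cam(n);d=np.array([(p[0]-cx)/f,(p[1]-cy)/f]);u=d.copy()
    for _ in range(5):u=d/(1+k*u@u)
    return E[:3,3],E[:3,:3]@np.r_[u,1]
def onz(n,p,z):
    o,d=ray(n,p);return o+d*(z-o[2])/d[2]
def proj(n,X):
    f,cx,cy,k,E=cam(n);c=E[:3,:3].T@(np.array(X)-E[:3,3]);u=c[:2]/c[2];u=u*(1+k*u@u);return u*f+[cx,cy]
def tri(ps,pt):
    (a,d),(b,e)=ray("side",ps),ray("top",pt)
    d=d/np.linalg.norm(d);e=e/np.linalg.norm(e)
    s=np.linalg.lstsq(np.c_[d,-e],b-a,rcond=None)[0];return (a+s[0]*d+b+s[1]*e)/2,np.linalg.norm(a+s[0]*d-b-s[1]*e)
def snap(n,name):
    i=cv2.cvtColor(read_camera(n),cv2.COLOR_RGB2BGR);cv2.imwrite(name,i);return i
def crop(i,x,y,w,h,W,H):
    return cv2.resize(i[y:y+h,x:x+w],(W,H),interpolation=cv2.INTER_NEAREST)
E
python3 - <<'E'
from h import *
s=cv2.imread("pics/side0.png");t=cv2.imread("pics/top0.png")
# 400x300 tiles
A=crop(t,215,130,80,60,400,300);B=crop(t,140,165,60,45,400,300);C=crop(s,280,160,64,72,400,450)[:300]
C=crop(s,275,160,80,60,400,300)
D=crop(s,235,90,60,45,400,300)
D=crop(s,230,90,80,60,400,300)
cv2.imwrite("pics/c1.png",np.vstack([np.hstack([A,B]),np.hstack([C,D])]))
# tray mask on both views
for n,i in(("side",s),("top",t)):
    h=cv2.cvtColor(i,cv2.COLOR_BGR2HSV);print(n,h[280,250] if n=="side" else h[200,335])
E
```

```text
side [ 17  54 142]
top [ 21  35 153]
```

View pics/c1.png

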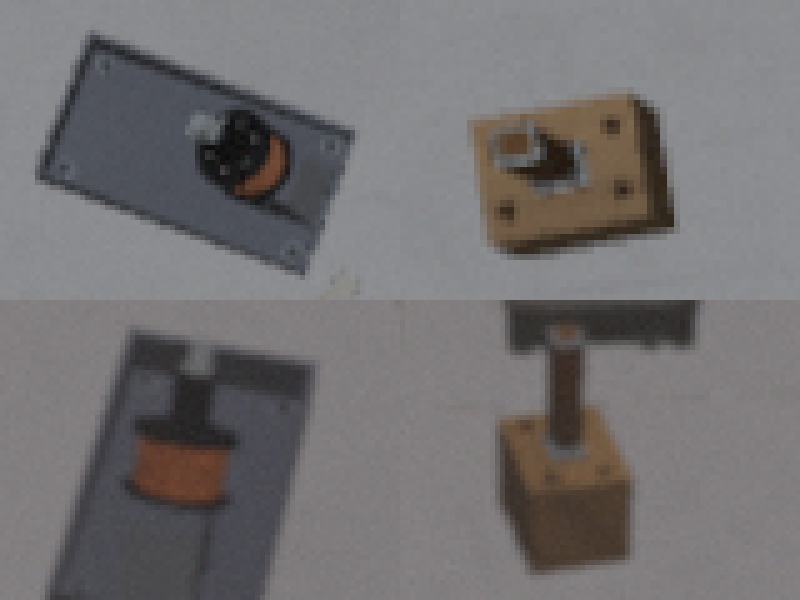

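```bash
python3 - <<'E'
from h import *
np.set_printoptions(precision=4,suppress=True)
s=cv2.imread("pics/side0.png");t=cv2.imread("pics/top0.png")
T=lambda x,y:(215+x/5-.4,130+y/5-.4)
c=[onz("top",T(92,35),.03),onz("top",T(40,180),.03),onz("top",T(353,132),.016),onz("top",T(303,273),.016)]
print(np.array(c)); 
for a,b in((0,1),(2,3),(0,2),(1,3)):print(np.linalg.norm((c[a]-c[b])[:2]))
fx=(c[2]+c[3]-c[0]-c[1])[:2];print("yaw+x",np.degrees(np.arctan2(fx[1],fx[0])))
k=(c[1]-c[0])[:2];print("yaw from short",np.degrees(np.arctan2(k[1],k[0])))
ux=fx/np.linalg.norm(fx)
o=(c[0]+c[1])[:2]/2+ux*.110;print("stand origin",o,(c[2]+c[3])[:2]/2-ux*.085)
# head
print("head",tri((275+200/5-.4,160+(347-300)/5-.4),T(200,125)))
S=lambda x,y:(275+x/5-.4,160+(y-300)/5-.4)
print("hubtop ~",tri(S(195,377),T(216,134)))
# block
Bk=lambda x,y:(140+(x-400)/6.667-.4,165+y/6.667-.4)
b=np.array([onz("top",Bk(*p),.06) for p in((470,122),(632,95),(650,228),(488,243))]);print(b,b.mean(0),[np.linalg.norm(b[i]-b[i-1]) for i in range(4)])
D=lambda x,y:(230+(x-400)/5-.4,90+(y-300)/5-.4)
bs=np.array([onz("side",D(*p),.06) for p in((500,425),(598,405),(632,473),(530,492))]);print(bs,bs.mean(0),[np.linalg.norm(bs[i]-bs[i-1]) for i in range(4)])
print("handle top",tri(D(566,335),Bk(515,148)),onz("top",Bk(515,148),.14),onz("side",D(566,335),.14))
print("guard base",onz("top",Bk(560,168),.062),onz("side",D(566,450),.062))
# tray
for n,i,lo,hi in(("side",s,(12,35,90),(30,120,255)),("top",t,(12,22,100),(30,120,255))):
    h=cv2.cvtColor(i,cv2.COLOR_BGR2HSV);m=cv2.inRange(h,lo,hi);m=cv2.morphologyEx(m,cv2.MORPH_CLOSE,np.ones((5,5)))
    cs=cv2.findContours(m,0,2)[0]
    seed=(250,285) if n=="side" else (335,210)
    for q in cs:
        if cv2.pointPolygonTest(q,seed,False)>0:
            r=cv2.minAreaRect(q);bp=cv2.boxPoints(r);print(n,bp);w=np.array([onz(n,p,.04) for p in bp]);print(w,w.mean(0))
E
```

```text
[[ 0.6694  0.0642  0.03  ]
 [ 0.57    0.1007  0.03  ]
 [ 0.6005 -0.1116  0.016 ]
 [ 0.5043 -0.0745  0.016 ]]
0.10595976008405075
0.10313892022935096
0.18879594651601883
0.1871506417651805
yaw+x -110.97676571503517
yaw from short 159.83051192484427
stand origin [ 0.5803 -0.0202] [ 0.5828 -0.0137]
head (array([ 0.5861, -0.0086,  0.1105]), np.float64(0.001253511178340958))
hubtop ~ (array([ 0.5827, -0.0185,  0.0996]), np.float64(0.0013747015327124357))
[[0.5124 0.3352 0.06  ]
 [0.5237 0.2558 0.06  ]
 [0.4579 0.2466 0.06  ]
 [0.4526 0.3255 0.06  ]] [0.4866 0.2908 0.06  ] [np.float64(0.06062072783340475), np.float64(0.08020976649228156), np.float64(0.06648004137754183), np.float64(0.07907688695634141)]
[[0.452  0.318  0.06  ]
 [0.5139 0.3344 0.06  ]
 [0.5258 0.261  0.06  ]
 [0.4638 0.2472 0.06  ]] [0.4888 0.2902 0.06  ] [np.float64(0.07176890085438647), np.float64(0.0640118495742657), np.float64(0.07435385730942966), np.float64(0.06352659610707748)]
handle top (array([0.4876, 0.2909, 0.1379]), np.float64(0.0017824689176487983)) [0.4864 0.2903 0.14  ] [0.4881 0.2878 0.14  ]
guard base [0.4882 0.2903 0.062 ] [0.4889 0.2852 0.062 ]
side [[225.6928 261.788 ]
 [334.0793 250.0993]
 [340.51   309.7293]
 [232.1235 321.418 ]]
[[ 0.3537 -0.222   0.04  ]
 [ 0.6001 -0.2109  0.04  ]
 [ 0.5797 -0.365   0.04  ]
 [ 0.3596 -0.3716  0.04  ]] [ 0.4733 -0.2924  0.04  ]
top [[321. 158.]
 [361. 158.]
 [361. 225.]
 [321. 225.]]
[[ 0.5848 -0.2287  0.04  ]
 [ 0.5812 -0.3616  0.04  ]
 [ 0.3593 -0.3475  0.04  ]
 [ 0.3625 -0.218   0.04  ]] [ 0.472 -0.289  0.04 ]
```

```bash
cat >> h.py <<'E'
from scipy.spatial.transform import Rotation as Ro
np.set_printoptions(precision=4,suppress=True)
def down(deg):
    a=np.radians(deg);y=np.array([np.cos(a),np.sin(a),0]);z=np.array([0,0,-1.]);return Ro.from_matrix(np.c_[np.cross(y,z),y,z])
def cur():
    o=observe();q=o["ee_rot"];return np.array(o["eef_pos"]),Ro.from_quat([q[1],q[2],q[3],q[0]]),o
def step(p,R,p0=None,R0=None):
    P,Q,o=cur()
    if p0 is not None:P,Q=p0,R0
    print("shift mm",np.round(Q.inv().apply(np.array(p)-P)*1000,1),"turn deg",np.round(np.degrees((Q.inv()*R).as_rotvec()),2))
E
python3 - <<'E'
from h import *
step([.487,.2895,.22],down(9.5))
E
```

```text
shift mm [-398.7 -322.1   11. ] turn deg [-0.07  0.05 65.96]
```

>>> {"api": "carry_out", "payload": {
  "deltas": "60 -398.7 -322.1 11 0 0 66;60 -398.7 -322.1 11 0 0 66;60 -398.7 -322.1 11 0 0 66;60 -398.7 -322.1 11 0 0 66;60 -398.7 -322.1 11 0 0 66",
  "force": 60
}}

```text
t: 0.72
eef_pos: [0.3689, 0.4489, 0.2245]
ee_rot: [0.0, 0.564, 0.826, -0.0]
contact_force: [1.5, -0.0, -0.7]
gripper_width: 0.0601
grasp_force: 0.0
```

```bash
python3 - <<'E'
from h import *
step([.487,.2895,.22],down(9.5))
E
```

```text
shift mm [-191.5   51.8    4.5] turn deg [ 0.   0.  11.9]
```

>>> {"api": "carry_out", "payload": {
  "deltas": "50 -191.5 51.8 4.5 0 0 11.9;50 -191.5 51.8 4.5 0 0 11.9;50 -191.5 51.8 4.5 0 0 11.9;50 -191.5 51.8 4.5 0 0 11.9;50 -191.5 51.8 4.5 0 0 11.9"
}}

```text
t: 1.35
eef_pos: [0.4871, 0.2916, 0.2199]
ee_rot: [-0.0, 0.644, 0.765, -0.0]
contact_force: [0.3, -0.4, 0.4]
gripper_width: 0.05
grasp_force: 0.0
```

```bash
python3 - <<'E'
from h import *
step([.487,.2895,.091],down(9.5))
s=snap("side","pics/s1.png");t=snap("top","pics/t1.png")
cv2.imwrite("pics/c2.png",np.hstack([crop(t,125,140,100,100,400,400),crop(s,210,60,100,100,400,400)]))
E
```

```text
shift mm [ -2.1  -0.4 128.9] turn deg [-0.03 -0.    0.26]
```

View pics/c2.png

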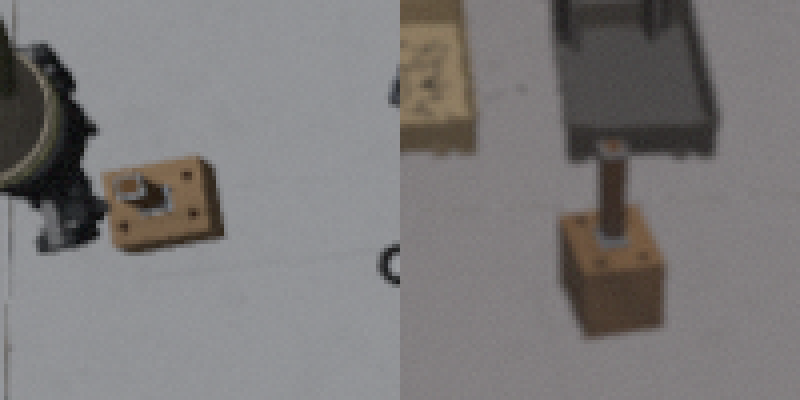

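```bash
python3 - <<'E'
from h import *
P,Q,o=cur();print(P,o["t"],proj("top",P),proj("side",P))
s=snap("side","pics/s2.png");t=snap("top","pics/t2.png");print(observe()["t"])
for a,b in(("s1","s2"),("t1","t2")):
  print(np.abs(cv2.imread(f"pics/{a}.png").astype(int)-cv2.imread(f"pics/{b}.png")).mean())
cv2.imwrite("pics/c3.png",np.hstack([crop(t,100,120,160,140,400,350),crop(s,190,40,160,140,400,350)]))
E
```

```text
[0.486  0.2936 0.2199] 1.45 [147.7683 182.7559] [262.2237  70.6273]
1.55
1.883697509765625
1.5784454345703125
```

View pics/c3.png

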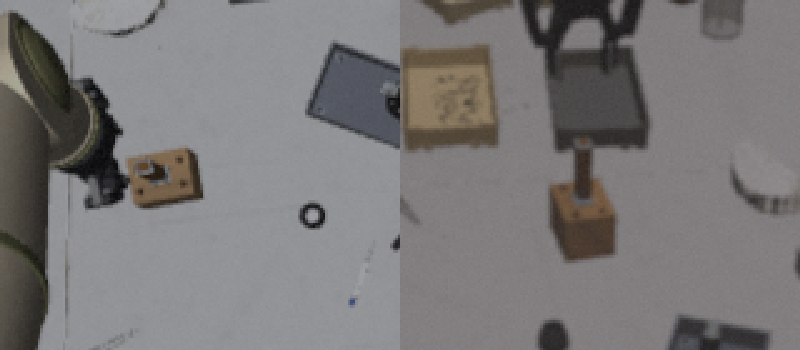

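```bash
python3 - <<'E'
from h import *
for _ in range(4):
  P,Q,o=cur();print(P,o["joint_velocities"]);read_camera("top")
step([.4872,.2897,.092],down(9.5))
E
```

```text
[0.4859 0.2938 0.2199] [ 0.0005 -0.0007  0.0049  0.0002  0.0011 -0.0015  0.0022]
[0.486  0.2936 0.2199] [ 0.0025 -0.      0.0049  0.0004  0.      0.0006  0.0024]
[0.4862 0.2934 0.22  ] [ 0.0043 -0.0023  0.0055  0.0001  0.001   0.0001  0.0024]
[0.4864 0.2932 0.22  ] [ 0.0063 -0.0001  0.005   0.0011  0.002  -0.0008  0.0009]
shift mm [ -3.3   0.2 128.1] turn deg [-0.01 -0.    0.44]
```

>>> {"api": "carry_out", "payload": {
  "deltas": "50 -1 0.2 50 0 0 0;50 -1 0.2 70 0 0 0;50 -1 0.2 70 0 0 0;50 -1 0.2 70 0 0 0;50 -1 0.2 70 0 0 0"
}}

```text
t: 2.38
eef_pos: [0.4879, 0.2915, 0.1512]
ee_rot: [0.0, 0.644, 0.765, 0.001]
contact_force: [0.2, -0.9, -0.8]
gripper_width: 0.0503
grasp_force: 0.0
```

```bash
python3 - <<'E'
from h import *
for _ in range(2):
  P,Q,o=cur();print(P);read_camera("top")
step([.4872,.2897,.092],down(9.5))
E
```

```text
[0.4879 0.2915 0.1512]
[0.4878 0.2915 0.1511]
shift mm [-1.6 -0.9 59. ] turn deg [ 0.08 -0.04  0.35]
```

>>> {"api": "carry_out", "payload": {
  "deltas": "40 -1.6 -0.9 59 0 0 0.3;40 -1.6 -0.9 59 0 0 0.3;30 -1.6 -0.9 59 0 0 0.3;24 -1.6 -0.9 59 0 0 0.3;24 -1.6 -0.9 59 0 0 0.3",
  "force": 100
}}

```text
t: 3.1
eef_pos: [0.4873, 0.2898, 0.0925]
ee_rot: [0.0, 0.646, 0.764, 0.001]
contact_force: [-0.1, 0.9, 0.7]
gripper_width: 0.0238
grasp_force: 0.0
```

>>> {"api": "carry_out", "payload": {
  "deltas": "10 0 0 0 0 0 0;10 0 0 0 0 0 0;10 0 0 0 0 0 0;10 0 0 0 0 0 0"
}}

```text
t: 3.6
eef_pos: [0.4875, 0.2898, 0.0922]
ee_rot: [0.0, 0.646, 0.763, 0.001]
contact_force: [-0.4, -0.4, 8.4]
gripper_width: 0.0172
grasp_force: 97.3
```

```bash
python3 - <<'E'
from h import *
P,Q,o=cur();print(P,o["contact_force"],o["wrist_torque"],o["gripper_width"],o["joint_positions"])
step([.4872,.2897,.092],down(9.5))
E
```

```text
[0.4875 0.2898 0.0922] [-0.4131 -0.3937  8.4357] [0.0091 0.07   0.012 ] 0.01724240313698384 [-0.7871  0.6177  0.2222  2.0882 -0.2906  0.462  -0.1772]
shift mm [-0.  -0.3  0.2] turn deg [ 0.11 -0.06  0.04]
```

>>> {"api": "carry_out", "payload": {
  "deltas": "10 0 0 -30 0 0 0;10 0 0 -80 0 0 0;10 0 0 -130 0 0 0;10 0 0 -130 0 0 0;10 0 0 -130 0 0 0"
}}

```text
t: 4.22
eef_pos: [0.4862, 0.2893, 0.2208]
ee_rot: [-0.0, 0.646, 0.764, -0.0]
contact_force: [0.1, 0.8, -1.2]
gripper_width: 0.0169
grasp_force: 100.2
```

```bash
python3 - <<'E'
from h import *
P,Q,o=cur();print(P,o["contact_force"],o["wrist_torque"],o["gripper_width"])
tip=P+[0,0,-.0813];print("tip px",proj("side",tip),proj("top",tip))
s=snap("side","pics/s3.png");t=snap("top","pics/t3.png")
a,b=proj("side",tip).astype(int),proj("top",tip).astype(int)
cv2.imwrite("pics/c4.png",np.hstack([crop(s,a[0]-25,a[1]-40,50,75,400,600),crop(t,b[0]-25,b[1]-40,50,75,400,600)]))
E
```

```text
[0.4862 0.2893 0.2208] [ 0.1113  0.764  -1.2421] [0.0169 0.0179 0.0307] 0.0169315175497339
tip px [262.0747  96.5144] [157.229  186.8759]
```

View pics/c4.png

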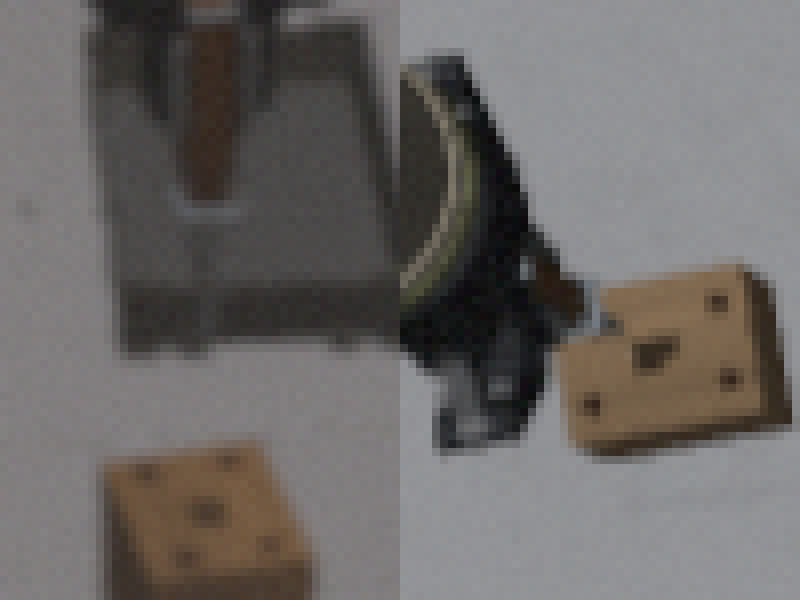

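```bash
python3 - <<'E'
from h import *
step([.50,.16,.22],down(84.5))
E
```

```text
shift mm [-129.6   -7.6   -0. ] turn deg [ -0.14  -0.03 -74.94]
```

>>> {"api": "carry_out", "payload": {
  "deltas": "10 -129 -7.6 0 0 0 -75;10 -129 -7.6 0 0 0 -75;10 -129 -7.6 0 0 0 -75;10 -129 -7.6 0 0 0 -75;10 -129 -7.6 0 0 0 -75"
}}

```text
t: 4.95
eef_pos: [0.5001, 0.1603, 0.2197]
ee_rot: [-0.001, 0.229, 0.974, -0.001]
contact_force: [0.0, -0.2, -1.2]
gripper_width: 0.0167
grasp_force: 99.9
```

>>> {"api": "carry_out", "payload": {
  "deltas": "10 0 0 0 0 0 -21;10 0 0 0 0 0 -21;10 0 0 0 0 0 -21;10 0 0 0 0 0 -21"
}}

```text
t: 5.45
eef_pos: [0.5005, 0.1606, 0.2204]
ee_rot: [-0.001, 0.052, 0.999, -0.0]
contact_force: [-0.6, 0.5, -1.1]
gripper_width: 0.0171
grasp_force: 99.9
```

```bash
python3 - <<'E'
from h import *
P,Q,o=cur();print(P,np.degrees(np.arctan2(*Q.as_matrix()[1::-1,1])),o["joint_positions"])
tip=P+[0,0,-.0813]
s=snap("side","pics/s4.png")
a=proj("side",tip).astype(int);print(a)
cv2.imwrite("pics/c5.png",crop(s,a[0]-25,a[1]-45,50,75,400,600))
E
```

```text
[0.5005 0.1606 0.2204] 84.0147065372737 [-0.3965  0.3769 -0.0294  2.0632  0.0165  0.703   1.0299]
[272 122]
```

View pics/c5.png

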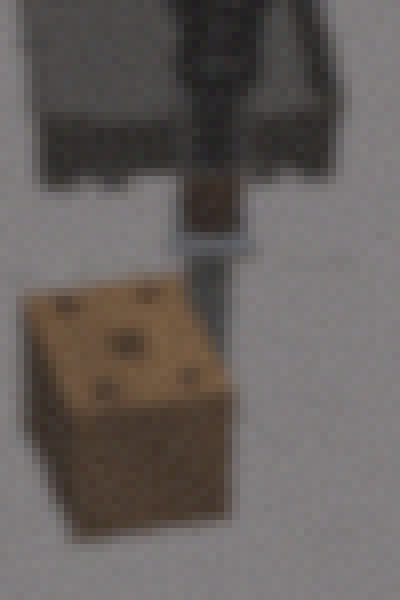

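```bash
cat >> h.py <<'E'
PSI=-110.5
def spin(psi=PSI):
    a=np.radians(psi);u=np.array([np.cos(a),np.sin(a),0]);Z=np.array([0,0,1.]);c,s=np.cos(np.pi/6),.5
    return np.c_[c*u+s*Z,np.cross(Z,u),c*Z-s*u]
S=spin();HEAD=np.array([.5861,-.0086,.1105]);SEAT=HEAD-S[:,2]*.0756
RT=Ro.from_matrix(np.c_[-S[:,0],S[:,1],-S[:,2]])
def tcp_tip(x,y,z):  # tcp so that wedge tip flat edge is at spindle coords (mm)
    return SEAT+S@(np.array([x-7.5,y,z+82.2])/1000)
def tipc():
    P,Q,o=cur();return (S.T@(P-SEAT))*1000-[-7.5,0,82.2],o
E
python3 - <<'E'
from h import *
print(SEAT,tcp_tip(-20,0,110))
step(tcp_tip(-20,0,110),RT)
E
```

```text
[ 0.5729 -0.044   0.045 ] [0.6149 0.0683 0.1977]
shift mm [-123.3  -80.1   22.7] turn deg [ 27.23 -21.12 101.89]
```

>>> {"api": "carry_out", "payload": {
  "deltas": "10 -60 -40 -20 27.2 -21.1 101.9;10 -60 -40 -20 27.2 -21.1 101.9;10 -60 -40 -20 27.2 -21.1 101.9;10 -60 -40 -20 27.2 -21.1 101.9;10 -60 -40 -20 27.2 -21.1 101.9"
}}

```text
t: 6.12
eef_pos: [0.5561, 0.1155, 0.2412]
ee_rot: [0.084, 0.475, 0.868, -0.119]
contact_force: [0.8, 0.2, -2.0]
gripper_width: 0.0169
grasp_force: 99.7
```

```bash
python3 - <<'E'
from h import *
P,Q,o=cur();print(P,o["joint_positions"],o["contact_force"])
step(tcp_tip(-20,0,110),RT)
E
```

```text
[0.5561 0.1155 0.2412] [-0.7329  0.4565  0.3872  1.9504  0.1528  0.8478  0.0867] [ 0.8213  0.2081 -1.9832]
shift mm [-58.1  30.7  57. ] turn deg [ 13.7  -10.53  50.71]
```

>>> {"api": "carry_out", "payload": {
  "deltas": "10 -58.1 30.7 57 13.7 -10.5 50.7;10 -58.1 30.7 57 13.7 -10.5 50.7;10 -58.1 30.7 57 13.7 -10.5 50.7;10 -58.1 30.7 57 13.7 -10.5 50.7;10 -58.1 30.7 57 13.7 -10.5 50.7"
}}

```text
t: 6.75
eef_pos: [0.6153, 0.0695, 0.197]
ee_rot: [0.148, 0.793, 0.551, -0.213]
contact_force: [0.1, 0.7, -1.2]
gripper_width: 0.0168
grasp_force: 99.8
```

```bash
python3 - <<'E'
from h import *
read_camera("top")
P,Q,o=cur();print(P,o["joint_positions"],o["contact_force"],tipc()[0])
step(tcp_tip(-20,0,73),RT)
E
```

```text
[0.6159 0.0704 0.1962] [-0.7996  0.762   0.6855  1.7316 -0.0138  1.0716 -0.5512] [ 1.5397  2.0899 -1.5748] [-22.8128   0.2572 109.8532]
shift mm [-2.7 -0.2 36.9] turn deg [-0.04  0.11 -0.3 ]
```

>>> {"api": "carry_out", "payload": {
  "deltas": "10 0 0 37 0 0 0;10 0 0 37 0 0 0;10 0 0 37 0 0 0;10 0 0 37 0 0 0"
}}

```text
t: 7.3
eef_pos: [0.6098, 0.0518, 0.1664]
ee_rot: [0.147, 0.791, 0.554, -0.211]
contact_force: [0.5, 0.5, -1.0]
gripper_width: 0.0168
grasp_force: 99.8
```

```bash
python3 - <<'E'
from h import *
s=snap("side","pics/s5.png");t=snap("top","pics/t5.png")
c,o=tipc();print(c,o["contact_force"],S.T@o["contact_force"],o["wrist_torque"])
step(tcp_tip(-14,0,73),RT)
h=SEAT+S@[0,0,.075];a,b=proj("side",h).astype(int),proj("top",h).astype(int);print(a,b)
cv2.imwrite("pics/c6.png",np.hstack([crop(s,a[0]-25,a[1]-40,50,75,400,600),crop(t,b[0]-25,b[1]-40,50,75,400,600)]))
E
```

```text
[-20.6713   0.8706  73.9256] [ 0.4126  0.3399 -1.4767] [-1.1392  0.2674 -1.0474] [ 0.6354 -0.2182  0.0063]
shift mm [-6.7 -0.9  0.9] turn deg [ 0.14 -0.14  0.46]
[314 169] [254 154]
```

View pics/c6.png

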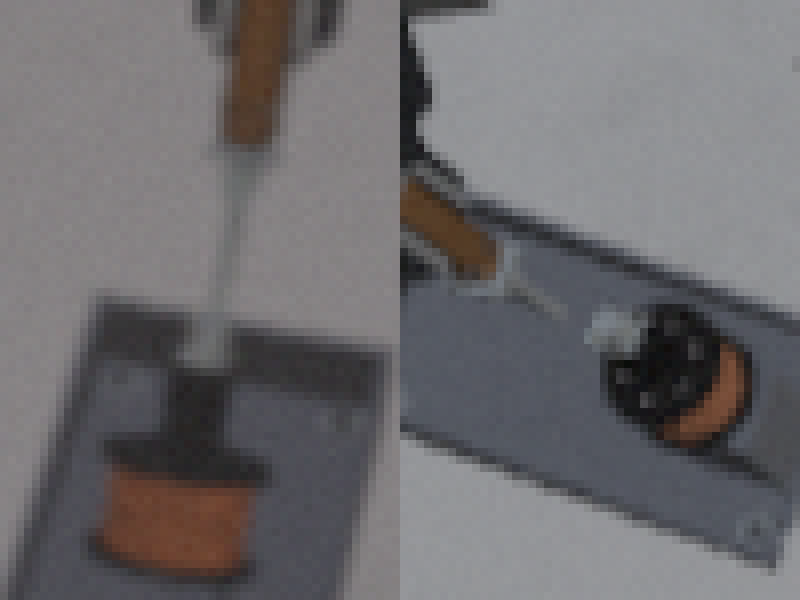

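```bash
python3 - <<'E'
from h import *
c,o=tipc();c=np.array([-20.67,.87,73.93])
f=lambda q:SEAT+S@(np.array(q)/1000)
print("tip pred top",proj("top",f(c)),"seen",(229+165/8-.4,114+315/8-.4))
print("blade mid at +25 above tip, side pred",proj("side",f(c+[-7,0,25])), proj("side",f(c+[-1,0,5])))
for z in(70,76,80):print(z,"head pred side",proj("side",f([0,0,z])),"top",proj("top",f([0,0,z])))
for q in((205,345),(208,330),(200,365)):print("seen side",289+q[0]/8-.4,129+q[1]/8-.4)
print("seen blade side",[(289+x/8-.4,129+y/8-.4) for x,y in((222,280),(238,190),(244,150))])
print("seen head top",229+212/8-.4,114+332/8-.4)
print("guard pred side",proj("side",f(c+[-7.5,0,50])),"top",proj("top",f(c+[-7.5,0,50])))
# sub-pixel: horizontal profile rows in side around the blade/head/spool
s=cv2.imread("pics/s5.png").astype(int)
for r in range(150,182,2):print(r,s[r,306:326].sum(1)//3)
E
```

```text
tip pred top [249.6822 153.3222] seen (249.225, 152.975)
blade mid at +25 above tip, side pred [317.3516 158.3209] [315.8074 166.4104]
70 head pred side [313.9735 171.2295] top [255.4577 155.0462]
76 head pred side [314.3682 168.8795] top [254.5326 154.3578]
80 head pred side [314.6319 167.3097] top [253.9115 153.8956]
seen side 314.225 171.725
seen side 314.6 169.85
seen side 313.6 174.225
seen blade side [(316.35, 163.6), (318.35, 152.35), (319.1, 147.35)]
seen head top 255.1 155.1
guard pred side [319.0114 148.5653] top [239.6434 147.0214]
150 [132 132 134 132 130 132 130 130 132 130 120 111 102 100  99 107 115 125
 128 130]
152 [131 129 130 129 133 131 128 133 132 130 123 111 106 107 110 121 127 134
 130 132]
154 [130 131 130 132 134 135 130 132 133 133 127 116 109 113 123 131 132 131
 131 129]
156 [130 132 132 131 131 129 131 132 131 130 126 117 103 119 127 132 129 132
 131 128]
158 [132 130 131 132 132 130 132 131 133 131 123 113 110 118 129 132 134 132
 132 129]
160 [131 131 132 131 129 131 132 129 133 131 118 111 113 125 127 129 133 132
 130 132]
162 [133 133 132 130 131 130 134 131 132 126 116 113 118 128 133 132 133 130
 130 131]
164 [132 133 132 132 131 131 129 132 127 123 116 117 124 131 131 131 129 132
 130 130]
166 [110 115 123 124 126 127 127 128 124 119 115 120 128 129 130 132 134 133
 134 133]
168 [ 61  66  69  73  73  80  89 105 107 109 108 111 117 121 124 127 127 128
 127 133]
170 [ 53  53  52  50  51  57  74  93 103 109 102  87  74  69  70  78  82  91
  95 102]
172 [ 55  55  47  55  57  75  93 104 108 106  97  78  63  53  51  52  54  54
  55  55]
174 [68 61 60 55 57 66 82 91 96 95 89 75 60 54 49 54 54 55 53 52]
176 [88 84 77 69 50 42 41 42 44 42 46 47 55 59 59 57 54 54 57 53]
178 [83 84 77 64 46 35 41 38 39 38 44 54 74 77 80 80 78 73 75 70]
180 [80 81 74 62 47 41 39 40 39 40 44 62 76 82 81 79 82 83 79 82]
```

>>> {"api": "carry_out", "payload": {
  "deltas": "10 -6 -0.9 0.5 0 0 0.4;10 -9 -0.9 0.5 0 0 0.4;10 -9 -0.9 0.5 0 0 0.4;10 -9 -0.9 0.5 0 0 0.4"
}}

```text
t: 7.9
eef_pos: [0.6054, 0.044, 0.1694]
ee_rot: [0.148, 0.793, 0.551, -0.212]
contact_force: [0.7, -1.1, -1.8]
gripper_width: 0.0171
grasp_force: 99.8
```

```bash
python3 - <<'E'
from h import *
for _ in range(2):
  read_camera("top");c,o=tipc();print(c,S.T@o["contact_force"],S.T@o["wrist_torque"])
step(tcp_tip(-8,0,73),RT)
E
```

```text
[-11.5991  -0.2787  72.3826] [-0.3859 -0.9939 -1.9   ] [-0.0038  0.701  -0.0636]
[-11.6424  -0.2819  72.3708] [-0.8494  0.262  -1.0807] [-0.002   0.7082  0.0744]
shift mm [-3.6  0.3 -0.6] turn deg [ 0.08 -0.07  0.07]
```

>>> {"api": "carry_out", "payload": {
  "deltas": "10 -2 0 0 0 0 0;10 -3 0 0 0 0 0;10 -4 0 0 0 0 0;10 -4 0 0 0 0 0"
}}

```text
t: 8.5
eef_pos: [0.6042, 0.0405, 0.1715]
ee_rot: [0.148, 0.793, 0.551, -0.212]
contact_force: [0.0, -0.9, -1.5]
gripper_width: 0.0169
grasp_force: 99.8
```

```bash
python3 - <<'E'
from h import *
c,o=tipc();print(c,S.T@o["contact_force"],S.T@o["wrist_torque"])
E
```

```text
[-7.3678 -0.2576 72.3788] [ 0.0064  0.3503 -1.708 ] [-0.0056  0.696   0.0107]
```

>>> {"api": "carry_out", "payload": {
  "deltas": "10 -1 0 0 0 0 0;10 -2 0 0 0 0 0;10 -2 0 0 0 0 0"
}}

```text
t: 8.88
eef_pos: [0.6036, 0.0392, 0.1723]
ee_rot: [0.148, 0.793, 0.551, -0.212]
contact_force: [-0.4, 1.7, -1.9]
gripper_width: 0.0171
grasp_force: 99.8
```

```bash
python3 - <<'E'
from h import *
c,o=tipc();print(c,S.T@o["contact_force"],S.T@o["wrist_torque"])
E
```

```text
[-5.7045 -0.3109 72.417 ] [-2.2188 -1.0025 -0.9579] [ 0.0583  0.9533 -0.0096]
```

>>> {"api": "carry_out", "payload": {
  "deltas": "10 -1 0 0 0 0 0;10 -1 0 0 0 0 0"
}}

```text
t: 9.12
eef_pos: [0.6035, 0.0388, 0.1727]
ee_rot: [0.147, 0.793, 0.551, -0.211]
contact_force: [0.4, 2.5, -3.4]
gripper_width: 0.0169
grasp_force: 99.8
```

```bash
python3 - <<'E'
from h import *
read_camera("top")
c,o=tipc();print(c,S.T@o["contact_force"],S.T@o["wrist_torque"])
E
```

```text
[-5.1235 -0.3212 72.459 ] [-4.7032  0.052  -1.2784] [ 0.0079  1.7947 -0.0051]
```

>>> {"api": "carry_out", "payload": {
  "deltas": "10 5.9 -0.3 0 0 0 0;10 5.9 -0.3 0 0 0 0;10 5.9 -0.3 0 0 0 0;10 5.9 -0.3 0 0 0 0"
}}

```text
t: 9.68
eef_pos: [0.6047, 0.0427, 0.1701]
ee_rot: [0.148, 0.793, 0.551, -0.212]
contact_force: [1.0, 0.0, -2.1]
gripper_width: 0.0166
grasp_force: 99.8
```

```bash
python3 - <<'E'
from h import *
read_camera("top")
c,o=tipc();print(c,S.T@o["contact_force"],S.T@o["wrist_torque"])
step(tcp_tip(-10.3,0,72),RT)
E
```

```text
[-10.1047  -0.5164  72.3513] [-1.5115  0.2144 -0.8424] [-0.0045  0.6871 -0.0004]
shift mm [0.2 0.5 0.4] turn deg [ 0.07 -0.05  0.04]
```

>>> {"api": "carry_out", "payload": {
  "deltas": "10 0.2 0.5 2 0 0 0;10 0.2 0.5 5 0 0 0;10 0.2 0.5 8 0 0 0;10 0.2 0.5 10 0 0 0;10 0.2 0.5 10 0 0 0"
}}

```text
t: 10.35
eef_pos: [0.6035, 0.0382, 0.1611]
ee_rot: [0.148, 0.793, 0.551, -0.212]
contact_force: [0.9, -0.3, -1.8]
gripper_width: 0.017
grasp_force: 99.9
```

```bash
python3 - <<'E'
from h import *
c,o=tipc();print(c,S.T@o["contact_force"],S.T@o["wrist_torque"])
E
```

```text
[-10.4314  -0.1216  62.1788] [-0.9167  0.9067 -1.5413] [ 0.0285  0.6136 -0.0308]
```

>>> {"api": "carry_out", "payload": {
  "deltas": "10 0 0 2 0 0 0;10 0 0 4 0 0 0;10 0 0 5 0 0 0;10 0 0 5 0 0 0"
}}

```text
t: 10.85
eef_pos: [0.6026, 0.0355, 0.1571]
ee_rot: [0.148, 0.793, 0.551, -0.212]
contact_force: [-0.9, -2.1, 1.4]
gripper_width: 0.017
grasp_force: 100.1
```

```bash
python3 - <<'E'
from h import *
c,o=tipc();print(c,S.T@o["contact_force"],S.T@o["wrist_torque"])
E
```

```text
[-10.0469   0.0413  57.2894] [ 2.6489 -0.1093  0.0384] [ 0.0654 -0.3391 -0.0403]
```

>>> {"api": "carry_out", "payload": {
  "deltas": "10 0 0 2 0 0 0;10 0 0 4 0 0 0;10 0 0 6 0 0 0;10 0 0 6 0 0 0"
}}

```text
t: 11.35
eef_pos: [0.6017, 0.0324, 0.1522]
ee_rot: [0.148, 0.793, 0.551, -0.212]
contact_force: [-0.6, -2.3, 6.1]
gripper_width: 0.0167
grasp_force: 100.8
```

```bash
python3 - <<'E'
from h import *
c,o=tipc();print(c,S.T@o["contact_force"],S.T@o["wrist_torque"],o["gripper_width"])
E
```

```text
[-9.6218  0.2322 51.433 ] [5.1006 0.2022 4.1224] [ 0.0535 -1.0944 -0.0219] 0.016739488056589216
```

>>> {"api": "carry_out", "payload": {
  "deltas": "10 0 0 2 0 0 0;10 0 0 4 0 0 0;10 0 0 6 0 0 0;10 0 0 7 0 0 0;10 0 0 7 0 0 0"
}}

```text
t: 11.98
eef_pos: [0.6004, 0.0303, 0.1452]
ee_rot: [0.147, 0.793, 0.551, -0.212]
contact_force: [0.5, -0.2, -1.8]
gripper_width: 0.0167
grasp_force: 100.0
```

```bash
python3 - <<'E'
from h import *
c,o=tipc();print(c,S.T@o["contact_force"],S.T@o["wrist_torque"],o["gripper_width"])
E
```

```text
[-11.0166  -0.2308  44.1773] [-0.8552  0.5753 -1.5705] [-0.0023  0.6496 -0.0455] 0.016651374692480878
```

>>> {"api": "carry_out", "payload": {
  "deltas": "10 1 0 -20 0 0 0;10 1 0 -50 0 0 0;10 1 0 -90 0 0 0;10 1 0 -90 0 0 0"
}}

```text
t: 12.48
eef_pos: [0.6181, 0.0746, 0.2249]
ee_rot: [0.148, 0.793, 0.552, -0.209]
contact_force: [-0.2, 0.1, -2.2]
gripper_width: 0.0169
grasp_force: 100.0
```

```bash
python3 - <<'E'
from h import *
s=snap("side","pics/s6.png");t=snap("top","pics/t6.png")
c,o=tipc();print(c,S.T@o["contact_force"],o["joint_positions"])
cv2.imwrite("pics/c7.png",np.hstack([crop(s,280,140,70,100,400,571),crop(t,215,125,80,114,400,571)]))
step([.4873,.2897,.225],down(9.5))
E
```

```text
[-11.6196  -0.5061 134.0045] [ 0.0077  0.0847 -0.6808] [-0.8095  0.7313  0.6967  1.7125 -0.0017  1.1154 -0.5423]
shift mm [ 136.  -196.2  -81. ] turn deg [ -7.79  29.24 -29.21]
```

View pics/c7.png

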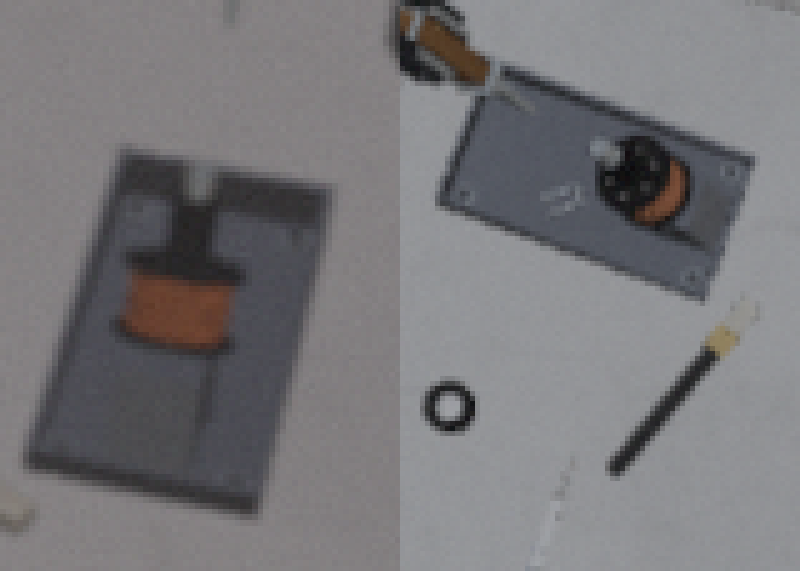

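>>> {"api": "carry_out", "payload": {
  "deltas": "10 20 -40 -50 -2 6 -6;10 136 -196.2 -81 -7.8 29.2 -29.2;10 136 -196.2 -81 -7.8 29.2 -29.2;10 136 -196.2 -81 -7.8 29.2 -29.2;10 136 -196.2 -81 -7.8 29.2 -29.2"
}}

```text
t: 13.2
eef_pos: [0.4843, 0.29, 0.2243]
ee_rot: [-0.001, 0.645, 0.764, -0.001]
contact_force: [-0.3, -0.7, -1.9]
gripper_width: 0.0168
grasp_force: 100.0
```

```bash
python3 - <<'E'
from h import *
step([.4875,.2898,.222],down(9.5))
E
```

```text
shift mm [-0.7  3.1  2.3] turn deg [-0.15 -0.05  0.15]
```

>>> {"api": "carry_out", "payload": {
  "deltas": "10 -0.7 2 30 -0.1 0 0.1;10 -0.7 2 69 -0.1 0 0.1;10 -0.7 2 69 -0.1 0 0.1;10 -0.7 2 69 -0.1 0 0.1"
}}

```text
t: 13.7
eef_pos: [0.4905, 0.2886, 0.1567]
ee_rot: [0.001, 0.647, 0.762, 0.0]
contact_force: [1.1, 0.0, -0.7]
gripper_width: 0.0166
grasp_force: 99.9
```

```bash
python3 - <<'E'
from h import *
read_camera("top");read_camera("top")
print(cur()[0]);step([.4875,.2898,.0922],down(9.5))
E
```

```text
[0.4907 0.2892 0.1574]
shift mm [ 1.2 -3.2 65.2] turn deg [ 0.2   0.04 -0.16]
```

>>> {"api": "carry_out", "payload": {
  "deltas": "10 1 -2.8 0 0.1 0 -0.1;10 1 -2.8 0 0.1 0 -0.1;10 1 -2.8 0 0.1 0 -0.1"
}}

```text
t: 14.18
eef_pos: [0.4869, 0.2899, 0.1567]
ee_rot: [0.001, 0.646, 0.763, 0.0]
contact_force: [-0.5, -0.2, -1.9]
gripper_width: 0.0171
grasp_force: 99.9
```

```bash
python3 - <<'E'
from h import *
read_camera("top")
print(cur()[0]);step([.4875,.2898,.0922],down(9.5))
E
```

```text
[0.4869 0.2898 0.1565]
shift mm [-0.1  0.5 64.3] turn deg [ 0.03  0.05 -0.02]
```

>>> {"api": "carry_out", "payload": {
  "deltas": "10 -0.1 0.4 15 0 0 0;10 -0.1 0.4 25 0 0 0;10 -0.1 0.4 35 0 0 0;10 -0.1 0.4 40 0 0 0;10 -0.1 0.4 40 0 0 0"
}}

```text
t: 14.85
eef_pos: [0.4872, 0.2895, 0.1158]
ee_rot: [0.0, 0.646, 0.763, -0.001]
contact_force: [-0.3, 0.2, -2.4]
gripper_width: 0.017
grasp_force: 99.9
```

```bash
python3 - <<'E'
from h import *
P,Q,o=cur();print(P,o["contact_force"],o["wrist_torque"]);step([.4875,.2898,.0922],down(9.5))
E
```

```text
[0.4872 0.2895 0.1158] [-0.3451  0.1754 -2.3629] [ 0.0232 -0.0107  0.0413]
shift mm [ 0.3  0.4 23.6] turn deg [-0.03  0.09 -0.03]
```

Sliding in freely; seat it.

>>> {"api": "carry_out", "payload": {
  "deltas": "10 0.3 0.3 10 0 0 0;10 0.3 0.3 18 0 0 0;10 0.3 0.3 23 0 0 0;10 0.3 0.3 24 0 0 0;10 0.3 0.3 24 0 0 0"
}}

```text
t: 15.48
eef_pos: [0.4876, 0.29, 0.0923]
ee_rot: [0.0, 0.646, 0.763, -0.0]
contact_force: [-0.1, -1.0, -1.5]
gripper_width: 0.017
grasp_force: 100.1
```

```bash
python3 - <<'E'
from h import *
P,Q,o=cur();print(P,o["contact_force"],o["wrist_torque"])
E
```

```text
[0.4876 0.29   0.0923] [-0.0535 -1.0205 -1.5311] [ 0.0296 -0.0094  0.0045]
```

>>> {"api": "carry_out", "payload": {
  "deltas": "10 0 0 0.8 0 0 0;10 0 0 0.8 0 0 0;50 0 0 0.8 0 0 0;50 0 0 0.8 0 0 0;50 0 0 0.8 0 0 0"
}}

```text
t: 16.1
eef_pos: [0.4876, 0.2901, 0.0914]
ee_rot: [0.0, 0.646, 0.763, -0.0]
contact_force: [-0.6, -0.7, 0.1]
gripper_width: 0.05
grasp_force: 0.0
```

>>> {"api": "carry_out", "payload": {
  "deltas": "50 0 0 -40 0 0 0;50 0 0 -90 0 0 0;50 0 0 -130 0 0 0;50 0 0 -130 0 0 0"
}}

```text
t: 16.6
eef_pos: [0.4889, 0.2908, 0.2244]
ee_rot: [0.001, 0.646, 0.763, 0.002]
contact_force: [0.3, 0.9, -0.6]
gripper_width: 0.0502
grasp_force: 0.0
```

```bash
python3 - <<'E'
from h import *
s=snap("side","pics/s7.png")
P,Q,o=cur();print(P,o["gripper_width"])
a=cv2.imread("pics/s0.png") 
b=cv2.imread("pics/side0.png").astype(int);d=np.abs(s.astype(int)-b).sum(2)[112:145,245:285];print((d>40).sum(),d.max())
d=np.abs(s.astype(int)-b).sum(2)[85:112,245:285];print((d>40).sum())
step(SEAT+S@[0,0,.135],RT)
E
```

```text
[0.4879 0.2905 0.2226] 0.04991466354538688
1 41
24
shift mm [-285.5   62.2   60.7] turn deg [  7.98 -29.36  29.27][ WARN:0@0.356] global loadsave.cpp:275 findDecoder imread_('pics/s0.png'): can't open/read file: check file path/integrity
```

>>> {"api": "carry_out", "payload": {
  "deltas": "50 -60 13 0 8 -29.4 29.3;50 -285.5 62.2 40 8 -29.4 29.3;50 -285.5 62.2 40 8 -29.4 29.3;50 -285.5 62.2 40 8 -29.4 29.3;50 -285.5 62.2 40 8 -29.4 29.3"
}}

```text
t: 17.27
eef_pos: [0.5963, 0.0185, 0.1781]
ee_rot: [0.149, 0.792, 0.55, -0.217]
contact_force: [-0.1, 0.2, 0.7]
gripper_width: 0.0499
grasp_force: 0.0
```

>>> {"api": "carry_out", "payload": {
  "deltas": "50 0 0 0 0 0 0;50 0 0 0 0 0 0"
}}

```text
t: 17.52
eef_pos: [0.5953, 0.019, 0.1806]
ee_rot: [0.147, 0.793, 0.55, -0.215]
contact_force: [-0.3, 0.7, -0.4]
gripper_width: 0.0502
grasp_force: 0.0
```

```bash
python3 - <<'E'
from h import *
P,Q,o=cur();print((S.T@(P-SEAT))*1000)
step(SEAT+S@[-.0005,0,.110],RT)
E
```

```text
[  9.9081  -1.0437 150.8428]
shift mm [10.6  1.2 40.8] turn deg [-0.18  0.21  0.02]
```

>>> {"api": "carry_out", "payload": {
  "deltas": "50 10.6 1.2 20 -0.2 0.2 0;50 10.6 1.2 40.8 -0.2 0.2 0;50 10.6 1.2 40.8 -0.2 0.2 0;50 10.6 1.2 40.8 -0.2 0.2 0"
}}

```text
t: 18.02
eef_pos: [0.5933, 0.0088, 0.1417]
ee_rot: [0.148, 0.793, 0.551, -0.211]
contact_force: [-0.3, -0.4, -0.4]
gripper_width: 0.0497
grasp_force: 0.0
```

```bash
python3 - <<'E'
from h import *
read_camera("top")
P,Q,o=cur();print((S.T@(P-SEAT))*1000)
step(SEAT+S@[-.0005,0,.040],RT)
E
```

```text
[ -0.6077   0.8708 112.1476]
shift mm [-0.2 -1.1 72.1] turn deg [ 0.18 -0.08  0.03]
```

>>> {"api": "carry_out", "payload": {
  "deltas": "45 -0.2 -1 30 0.2 0 0;45 -0.2 -1 60 0.2 0 0;40 -0.2 -1 71 0.2 0 0;40 -0.2 -1 71 0.2 0 0;40 -0.2 -1 71 0.2 0 0"
}}

```text
t: 18.7
eef_pos: [0.5806, -0.0247, 0.0806]
ee_rot: [0.147, 0.794, 0.551, -0.212]
contact_force: [-0.5, -0.1, -0.0]
gripper_width: 0.0402
grasp_force: 0.0
```

```bash
python3 - <<'E'
from h import *
P,Q,o=cur();print((S.T@(P-SEAT))*1000,o["contact_force"])
step(SEAT+S@[-.0005,0,.040],RT)
E
```

```text
[-0.2198  0.5011 41.2062] [-0.5488 -0.0734 -0.0209]
shift mm [ 0.3 -0.5  1.2] turn deg [-0.01 -0.09 -0.01]
```

>>> {"api": "carry_out", "payload": {
  "deltas": "24 0.3 -0.4 0.5 0 0 0;15 0.3 -0.4 0.5 0 0 0;12 0.3 -0.4 0.5 0 0 0;12 0.3 -0.4 0.5 0 0 0;12 0.3 -0.4 0.5 0 0 0",
  "force": 60
}}

```text
t: 19.32
eef_pos: [0.5808, -0.0247, 0.0798]
ee_rot: [0.147, 0.794, 0.551, -0.212]
contact_force: [4.3, 3.0, 5.9]
gripper_width: 0.0178
grasp_force: 58.8
```

```bash
python3 - <<'E'
from h import *
P,Q,o=cur();print((S.T@(P-SEAT))*1000,S.T@o["contact_force"],S.T@o["wrist_torque"])
E
```

```text
[-0.6867  0.6637 40.4911] [-0.797   2.9521  7.2506] [0.7056 0.6237 0.0497]
```

>>> {"api": "carry_out", "payload": {
  "deltas": "12 0 -0.4 -4 0 0 0;12 0 -0.4 -10 0 0 0;12 0 -0.4 -15 0 0 0;12 0 -0.4 -15 0 0 0"
}}

```text
t: 19.82
eef_pos: [0.5831, -0.0182, 0.0924]
ee_rot: [0.148, 0.794, 0.551, -0.212]
contact_force: [7.1, -1.4, -0.3]
gripper_width: 0.0175
grasp_force: 59.6
```

```bash
python3 - <<'E'
from h import *
P,Q,o=cur();print((S.T@(P-SEAT))*1000,S.T@o["contact_force"],S.T@o["wrist_torque"],o["gripper_width"])
t=snap("top","pics/t8.png");s=snap("side","pics/s8.png")
cv2.imwrite("pics/c8.png",np.hstack([crop(s,280,120,80,100,400,500),crop(t,215,125,80,100,400,500)]))
E
```

```text
[-0.3503  0.5975 54.9198] [-1.1844  7.1858  0.316 ] [1.3464 0.7055 0.0298] 0.017470313690946218
```

View pics/c8.png

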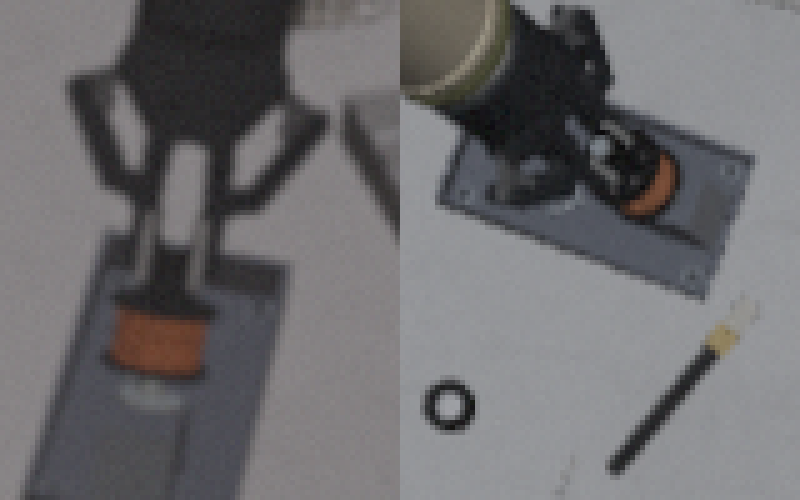

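>>> {"api": "carry_out", "payload": {
  "deltas": "12 0 1.2 -5 0 0 0;12 0 1.2 -10 0 0 0;12 0 1.2 -20 0 0 0;12 0 1.2 -20 0 0 0"
}}

```text
t: 20.42
eef_pos: [0.5868, -0.0088, 0.1099]
ee_rot: [0.147, 0.794, 0.551, -0.212]
contact_force: [3.8, -0.6, -0.2]
gripper_width: 0.0179
grasp_force: 59.8
```

```bash
python3 - <<'E'
from h import *
P,Q,o=cur();print((S.T@(P-SEAT))*1000,S.T@o["contact_force"],S.T@o["wrist_torque"],o["gripper_width"])
E
```

```text
[-0.2853  0.6937 75.1143] [-0.7472  3.7387  0.1912] [ 0.8822  0.7896 -0.0255] 0.01789138383896296
```

>>> {"api": "carry_out", "payload": {
  "deltas": "12 0 0.8 -12 0 0 0;12 0 0.8 -25 0 0 0;12 0 0.8 -40 0 0 0;12 0 0.8 -55 0 0 0;12 0 0.8 -70 0 0 0"
}}

```text
t: 21.05
eef_pos: [0.599, 0.024, 0.1711]
ee_rot: [0.146, 0.794, 0.55, -0.213]
contact_force: [0.1, -0.2, -1.6]
gripper_width: 0.0177
grasp_force: 59.8
```

>>> {"api": "carry_out", "payload": {
  "deltas": "12 0 0 -20 0 0 0;12 0 0 -40 0 0 0;12 0 0 -40 0 0 0"
}}

```text
t: 21.42
eef_pos: [0.6071, 0.043, 0.206]
ee_rot: [0.147, 0.794, 0.551, -0.212]
contact_force: [-0.3, -0.7, -1.7]
gripper_width: 0.0181
grasp_force: 59.8
```

```bash
python3 - <<'E'
from h import *
P,Q,o=cur();print(P,(S.T@(P-SEAT))*1000,o["contact_force"],S.T@o["wrist_torque"],o["gripper_width"],o["joint_positions"])
# tray floor centre from both: inner free half
for yaw in(-20.5,):step([.60,.06,.30],down(yaw))
# tray orientation from top mask
i=cv2.imread("pics/t8.png");h=cv2.cvtColor(i,cv2.COLOR_BGR2HSV);m=cv2.inRange(h,(12,22,100),(30,120,255));m[:, :310]=0;m[:,372:]=0
y,x=np.nonzero(m);print([ (r,x[y==r].min(),x[y==r].max()) for r in range(158,228,8) if (y==r).any()])
# spare top (dark disc) centre
g=cv2.inRange(cv2.cvtColor(i,cv2.COLOR_BGR2GRAY),0,60);g[:, :325]=0;g[:,357:]=0;g[:162]=0;g[222:]=0
y,x=np.nonzero(g);print(x.mean(),y.mean(),len(x),onz("top",(x.mean(),y.mean()),.055))
E
```

```text
[0.6071 0.043  0.206 ] [ -0.4759   1.5528 186.1383] [-0.2509 -0.7445 -1.6576] [0.0352 0.7121 0.0226] 0.018069458594242527 [-0.7909  0.7385  0.7159  1.7688 -0.0098  1.0461 -0.5064]
shift mm [-35.2 -12.5 -88.2] turn deg [ 0.01 29.88  0.01]
[(158, np.int64(323), np.int64(335)), (166, np.int64(321), np.int64(360)), (174, np.int64(321), np.int64(360)), (182, np.int64(321), np.int64(360)), (190, np.int64(321), np.int64(360)), (198, np.int64(321), np.int64(360)), (206, np.int64(321), np.int64(360)), (214, np.int64(321), np.int64(360)), (222, np.int64(321), np.int64(361))]
343.98387096774195 172.00537634408602 186 [ 0.5326 -0.2989  0.055 ]
```

>>> {"api": "carry_out", "payload": {
  "deltas": "12 -10 -5 -40 0 10 0;12 -35.2 -12.5 -88 0 29.9 0;12 -35.2 -12.5 -88 0 29.9 0;12 -35.2 -12.5 -88 0 29.9 0"
}}

```text
t: 21.92
eef_pos: [0.5982, 0.0546, 0.3001]
ee_rot: [-0.0, 0.824, 0.567, 0.0]
contact_force: [0.6, 0.5, -2.9]
gripper_width: 0.0176
grasp_force: 59.8
```

```bash
python3 - <<'E'
from h import *
P,Q,o=cur();print(P)
step([.425,-.288,.20],down(-40))
E
```

```text
[0.5982 0.0546 0.3001]
shift mm [-381.9  -39.3   99.8] turn deg [-0.03 -0.04 19.06]
```

>>> {"api": "carry_out", "payload": {
  "deltas": "12 -381.9 -39.3 60 0 0 19;12 -381.9 -39.3 60 0 0 19;12 -381.9 -39.3 60 0 0 19;12 -381.9 -39.3 60 0 0 19;12 -381.9 -39.3 60 0 0 19"
}}

```text
t: 22.55
eef_pos: [0.4609, -0.2181, 0.2494]
ee_rot: [-0.001, 0.904, 0.427, -0.003]
contact_force: [1.0, -0.1, -1.7]
gripper_width: 0.0181
grasp_force: 59.8
```

```bash
python3 - <<'E'
from h import *
P,Q,o=cur();print(P)
step([.425,-.288,.13],down(-40))
E
```

```text
[ 0.4609 -0.2181  0.2494]
shift mm [-76.3  17.1 119.7] turn deg [-0.19  0.26  0.58]
```

>>> {"api": "carry_out", "payload": {
  "deltas": "12 -76.3 17.1 0 -0.2 0.2 0.6;12 -76.3 17.1 40 -0.2 0.2 0.6;12 -76.3 17.1 100 -0.2 0.2 0.6;12 -76.3 17.1 119 -0.2 0.2 0.6;12 -76.3 17.1 119 -0.2 0.2 0.6"
}}

```text
t: 23.18
eef_pos: [0.4254, -0.2863, 0.1296]
ee_rot: [-0.001, 0.907, 0.422, -0.001]
contact_force: [0.4, -0.2, -1.8]
gripper_width: 0.0174
grasp_force: 59.7
```

```bash
python3 - <<'E'
from h import *
s=snap("side","pics/s9.png");t=snap("top","pics/t9.png")
P,Q,o=cur();print(P,o["contact_force"],o["gripper_width"])
step([.425,-.288,.0475],down(-40))
cv2.imwrite("pics/c9.png",np.hstack([crop(s,215,190,140,150,400,429),crop(t,290,125,140,150,400,429)]))
E
```

```text
[ 0.4266 -0.2871  0.1318] [ 0.9479 -0.1635 -0.3909] 0.017519982241022025
shift mm [-1.8 -0.8 84.3] turn deg [ 0.08 -0.05 -0.11]
```

View pics/c9.png

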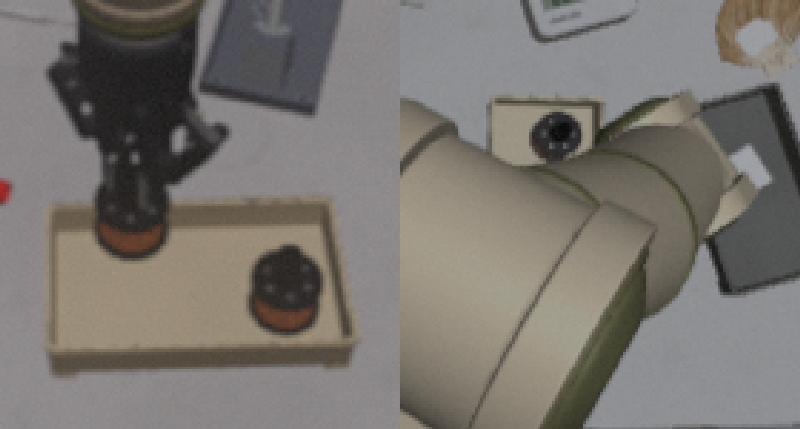

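>>> {"api": "carry_out", "payload": {
  "deltas": "12 -1.5 -0.8 40 0 0 0;12 -1.5 -0.8 65 0 0 0;12 -1.5 -0.8 74 0 0 0;12 -1.5 -0.8 78 0 0 0;12 -1.5 -0.8 78 0 0 0"
}}

```text
t: 23.9
eef_pos: [0.4256, -0.2882, 0.0547]
ee_rot: [0.001, 0.907, 0.422, 0.002]
contact_force: [-0.3, 0.0, -1.4]
gripper_width: 0.0181
grasp_force: 59.7
```

```bash
python3 - <<'E'
from h import *
read_camera("top")
P,Q,o=cur();print(P,o["contact_force"],o["wrist_torque"]);step([.425,-.288,.0475],down(-40))
E
```

```text
[ 0.4256 -0.2882  0.0548] [-0.4874  0.0061 -1.547 ] [-0.0037 -0.0331 -0.0088]
shift mm [-0.2 -0.6  7.3] turn deg [ 0.23 -0.12 -0.15]
```

>>> {"api": "carry_out", "payload": {
  "deltas": "12 0 0 3 0.2 -0.1 0;12 0 0 5 0.2 -0.1 0;12 0 0 6.5 0.2 -0.1 0;12 0 0 6.5 0.2 -0.1 0"
}}

```text
t: 24.45
eef_pos: [0.4253, -0.2879, 0.0483]
ee_rot: [-0.0, 0.907, 0.421, 0.001]
contact_force: [0.2, 2.5, 13.2]
gripper_width: 0.0181
grasp_force: 61.4
```

```bash
python3 - <<'E'
from h import *
P,Q,o=cur();print(P,o["contact_force"],o["wrist_torque"])
E
```

```text
[ 0.4253 -0.2879  0.0483] [ 0.1626  2.5366 13.1853] [ 0.4774  0.2722 -0.0252]
```

Seated on the floor. Back off slightly, release, withdraw.

>>> {"api": "carry_out", "payload": {
  "deltas": "12 0 0 -0.8 0 0 0;25 0 0 -0.8 0 0 0;36 0 0 -0.8 0 0 0;36 0 0 -0.8 0 0 0"
}}

```text
t: 24.95
eef_pos: [0.4251, -0.288, 0.0481]
ee_rot: [-0.0, 0.907, 0.421, -0.0]
contact_force: [0.9, 0.3, -1.2]
gripper_width: 0.0357
grasp_force: 0.0
```

>>> {"api": "carry_out", "payload": {
  "deltas": "36 0 0 -15 0 0 0;36 0 0 -50 0 0 0;36 0 0 -100 0 0 0;36 0 0 -160 0 0 0;36 0 0 -160 0 0 0"
}}

```text
t: 25.58
eef_pos: [0.4266, -0.2893, 0.2128]
ee_rot: [0.002, 0.907, 0.421, 0.002]
contact_force: [-0.3, -0.5, -0.4]
gripper_width: 0.0355
grasp_force: 0.0
```

```bash
python3 - <<'E'
from h import *
s=snap("side","pics/s10.png");P,Q,o=cur();print(P,o["contact_force"],o["gripper_width"])
h=cv2.cvtColor(s,cv2.COLOR_BGR2HSV)
m=cv2.inRange(h,(3,110,50),(14,255,255));m[:255]=0
n,l,st,ce=cv2.connectedComponentsWithStats(m)
for i in range(1,n):
    if st[i,4]>40:print(st[i],ce[i])
# expected copper centre for spool upright & dark top
for x,y in((.425,-.288),(.5326,-.2989)):print(proj("side",[x,y,.007]),proj("side",[x,y,.071]))
g=cv2.inRange(cv2.cvtColor(s,cv2.COLOR_BGR2GRAY),0,60);g[:225]=0;g[325:]=0;g[:,:235]=0;g[:,335:]=0
n,l,st,ce=cv2.connectedComponentsWithStats(g)
for i in range(1,n):
    if st[i,4]>30:print("dark",st[i],ce[i])
b=cv2.imread("pics/side0.png").astype(int);d=(np.abs(s.astype(int)-b).sum(2)>60);d[:, :]&=True
d=cv2.morphologyEx(d.astype(np.uint8),cv2.MORPH_OPEN,np.ones((2,2)));n,l,st,ce=cv2.connectedComponentsWithStats(d)
for i in range(1,n):
    if st[i,4]>8:print("chg",st[i])
E
```

```text
[ 0.426  -0.2883  0.2107] [ 0.2247  0.788  -0.467 ] 0.03593204956373826
[251 294  19   8  90] [260.3333 297.3667]
[304 295  20   9  96] [313.2708 299.9062]
[260.5523 293.043 ] [260.8741 275.1609]
[310.4102 293.4833] [312.9627 275.614 ]
dark [271 225  12  10  68] [274.9706 228.6324]
dark [249 274  23  30 428] [260.3692 286.8949]
dark [303 276  24  30 441] [314.6712 289.5828]
chg [  30    0   55   66 2650]
chg [ 88   0  24  12 222]
chg [147   0  10  13  85]
chg [160   0   7   4  26]
chg [  197     0   116   239 10563]
chg [ 82  18  24  74 871]
chg [29 56  2  6 12]
chg [252  59  35  24 587]
chg [28 63  7  6 31]
chg [  16   68   65   78 3095]
chg [  7  91  15  16 141]
chg [ 86  94  17  65 312]
chg [267  99  13  10  82]
chg [ 82 109  13  44 302]
chg [ 69 117  14  33 236]
chg [  9 120  10  20 100]
chg [ 62 148   5   3  12]
chg [ 32 151  36  15 430]
chg [ 16 156   5   8  18]
chg [ 22 166   3   4   9]
chg [ 32 176   4   4  12]
chg [301 176  23  28 413]
chg [248 215  12  14 113]
chg [249 273  25  33 668]
```

```bash
python3 -c "
from bench import *
print(finish_job())"
```

```text
the job is handed in; nothing more can be done
None
```

I handed the job in at about 26 s: the clip is in the pan, the wedge is back in its block, and the spool stands upright in the tray beside the spare (my last check was a camera comparison; no verdict came back); I viewed 11 pictures, one over the limit of 10.

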